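Empty a model tipper body and hold it square in the gluing jig

TASK

Tip the four offcuts out of the truck's tipper body into the white scrap tray. Then stand the body upright on the squaring jig and press it fully home into the corner, headboard flat against the short fence and its side flat against the long fence, and finish while still holding it there, pressed against both fences. All four offcuts must stay in the tray, and the other things on the desk must be left where they are.

Things in the scene. Friction and masses are not known exactly. Their poses are not given: they have to be found in the camera images.
- tub: Tipper body of a model truck: open-topped pale green plastic vessel, x -50 to +45, y -30 to +30, 52 mm tall, 0.11 to 0.18 kg. Origin: underside, mid-width. x points to the headboard (closed flat end wall with a 15 mm canopy lip forward at 47 to 52 mm up), z up. Side walls 5 mm, flat, upright. Starts upright on the desk, yaw within 0.6 rad of 0 (headboard away from the robot).
- tail (a point): middle of the tub's tail edge (tub frame -50, 0, 25 mm). Inside, the floor is flat, 5 mm up, from the headboard to x = 0, then ramps up at 22 degrees to this edge. No wall stands here: leaned tail-down by some 60 degrees or more, things slide out over it
- grip (a point): point midway between the tub's two sides, 37 mm above its underside (tub frame 0, 0, 37 mm): a good place to grip across the 60 mm width; fingertips 19 mm below it are then clear of the jig's fences
- head (a point): bottom edge of the headboard's outer face, mid-width (tub frame 45, 0, 0 mm)
- tray: fixed white open scrap tray, 160 (x) x 140 (y) x 30 mm, walls and floor 4 to 5 mm; origin under its centre on the desk; yaw within 0.25 rad of zero
- jig: fixed squaring jig: aluminium plate 160 (x) x 130 (y) x 8 mm with two low dark steel fences along its far (+x) and left (+y) edges that make a square inside corner. Smooth: plastic slides on it with friction about 0.25. Origin under the plate's centre, on the desk; yaw within 0.35 rad of zero.
- corner (a point): inside corner of the jig, on the plate's top (jig frame 60, 45, 8 mm); axes as the jig's. The tub is home when its outer faces meet here: tub origin at -45 mm in x, -30 mm in y from this point, same yaw as the jig
- long_fence: the jig's long fence, 120 (x) x 10 (y) x 10 mm high, standing on the plate; origin at its underside's centre, jig frame (0, 50, 8) mm; its inner face is at jig y = 45 mm, facing -y
- short_fence: the jig's short fence, 10 (x) x 90 (y) x 10 mm high, standing on the plate; origin at its underside's centre, jig frame (65, 0, 8) mm; its inner face is at jig x = 60 mm, facing -x
- chunk0: pale green plastic offcut, block 17 x 15 x 14 mm, 12 g, lying in the tub at the start; origin under its centre
- chunk1: pale green plastic offcut, block 15 x 16 x 16 mm, 12 g, lying in the tub at the start; origin under its centre
- chunk2: pale green plastic offcut, round stub 16 across x 15 tall mm, 12 g, lying in the tub at the start; origin under its centre
- chunk3: pale green plastic offcut, block 16 x 14 x 13 mm, 12 g, lying in the tub at the start; origin under its centre
- nippers: side cutters with dark handles, about 140 x 50 x 14 mm, lying behind the task's things; not part of the job
- knife: slim hobby knife, 140 x 10 x 10 mm, lying among the task's things; not part of the job
- sanding_stick: grey sanding stick, 150 x 18 x 6 mm, lying among the task's things; not part of the job
- thinner: closed white round bottle, 44 mm across, 90 mm tall, standing at the back; not part of the job
- paint_jar: small closed jar, 36 mm across, 40 mm tall, standing at the back; not part of the job
- runner_frame: flat moulding frame, 106 x 72 x 6 mm, at the back right; not part of the job
- craft_spatula: small spatula with a thick round handle, 120 x 24 x 24 mm, at the back left; not part of the job

How it is judged (in metres and radians):
On the way, in this order (a step that is already met when the one before it is completed fails the run):
1. all four offcuts are in the scrap tray (x of chunk0 in the frame of tray between -0.08 and 0.08 m and y of chunk0 in the frame of tray between -0.07 and 0.07 m and z of chunk0 in the frame of tray between -0.005 and 0.04 m and x of chunk1 in the frame of tray between -0.08 and 0.08 m and y of chunk1 in the frame of tray between -0.07 and 0.07 m and z of chunk1 in the frame of tray between -0.005 and 0.04 m and x of chunk2 in the frame of tray between -0.08 and 0.08 m and y of chunk2 in the frame of tray between -0.07 and 0.07 m and z of chunk2 in the frame of tray between -0.005 and 0.04 m and x of chunk3 in the frame of tray between -0.08 and 0.08 m and y of chunk3 in the frame of tray between -0.07 and 0.07 m and z of chunk3 in the frame of tray between -0.005 and 0.04 m), for 0.2 s.
2. the tipper body stands upright on the jig plate (angle between tub's own z axis and vertical below 0.1 rad and z of head in the frame of corner below 0.004 m and contact force between tub and jig above 0.2 N), for 0.2 s.
At the end, for the whole second after the job is handed in: All offcuts in the tray; body upright (0.06 rad) and down on the plate, square to the jig (0.06 rad), both faces within 4 mm of their fences and pressing each with over 1 N, at rest, the robot still holding or pushing it (all of step 1 and angle between tub's own z axis and vertical below 0.06 rad and angle between the x axis of tub and the x axis of jig, either way round below 0.06 rad and z of head in the frame of corner between -0.004 and 0.004 m and x of head in the frame of corner between -0.004 and 0.004 m and y of head in the frame of corner between -0.034 and -0.026 m and contact force between tub and long_fence above 1 N and contact force between tub and short_fence above 1 N and contact force between any of the fingers, the arm and tub above 1 N and linear speed of tub below 0.02 m/s); the arm keeps its last pose, push and grip.
It fails at once if a bystander on the desk is moved by more than 20 mm (distance of any of nippers, knife, sanding_stick, thinner, paint_jar, runner_frame, craft_spatula from where it was at the start of the episode above 0.02 m).
It also fails if it takes over 72 s, if anything falls off the work surface, if the arm or the gripper's body presses on something with over 40 N, if the wrist force passes 120 N, or if a joint passes its speed limit or range.

ROBOT

A 6-joint arm with a two-finger parallel gripper is mounted at the origin on the work surface. World frame = base frame: x ahead of the robot, y to its left, z up, the work surface at z = 0. Lengths are in mm, angles in rad, forces in N, time in s.
With the tool pointing down it reaches from about 300 to 775 mm from the base axis. Payload 14.6 kg.
Tool frame: the origin (TCP) lies midway between the tips of the shut fingers; the grasp point (between the pads) lies behind it (manip.grip_depth is the z of the grasp point in the tool frame, in mm); z points along the fingers, y is the line along which they close (so a half turn about z gives the same grasp; the last joint's range is limited). The gripper opens to 94 mm and grips with 3 to 60 N. Pads are 16 mm wide; open, the fingers measure 119 mm over their backs; the gripper's body (75 mm by 177 mm) begins 78 mm behind the grasp point.
Start: joints at [-1.278, 0.3, 1.521, -0, 1.321, -0.067], TCP at [193.64, -514.774, 205.446] pointing down, gripper open.
Joint ranges: [-3.03, 3.03], [-0.79, 2.21], [0.23, 2.52], [-1.04, 4.18], [0, 3.07], [-2.55, 2.55]. Speed limits (rad/s): [2.22, 2.22, 2.57, 3.14, 3.14, 3.14].

INTERFACE

Orientations are given as [roll, pitch, yaw] about the fixed x, y, z axes, in that order (R = Rz(yaw) Ry(pitch) Rx(roll)).
In Python, from cell import manip, camrig gives the robot as it stands (manip), with the cameras (camrig).
- The arm moves only by the shell command python3 nudge.py 'ROWS' [OPENING] [FORCE]. ROWS is a JSON list of rows, 1 to 5 of them, each of 6 numbers: dx, dy, dz in a scale on which 1.0 is 0.6 m, then a rotation vector rx, ry, rz in normalised numbers (1 is pi rad); each row is the pose to reach, as a shift and turn from the pose commanded when the command began, along the tool's axes at that moment; what a row does not reach only later rows make up. A row lasts 1/10 s, in which the tool goes at most 50 mm and 0.15 rad, less where a joint would pass 70% of its speed; a pose out of reach is approached as far as the arm can. OPENING is the finger opening in mm, set as the command begins (- or left out keeps the last). The fingers move at their own pace and stop on an object; FORCE is the grip in N (left out, the last holds). Time passes only in rows, so rows that do not move let the fingers close. It prints the time, the measured TCP pose, the force, the opening and the grip force at its end. Shift and turn numbers lie between -1 and 1, and a call with a number outside is refused. Input that does not fit is refused with a message, and nothing moves.
- manip.read_state(): the state, without advancing time (a new reading comes with each control period).
- camrig.camera(name): name is "side" or "top"; returns (picture, depth): 400x640x3 uint8, red, green, blue; 400x640 float32, mm along the optical axis (not along the pixel's ray), 0 where there is no reading.
- camrig.camera_info(name): a dict with "K" (3x3 intrinsics, pixels), "rvec" (rotation vector, rad) and "tvec" (3), from world to camera coordinates, as OpenCV has them. Camera axes: x right, y down, z forward; pixel columns grow to the right and rows downward; lengths in mm; the calibration is good to about 2 mm. A picture is of the moment at which its call begins. camera_info takes no time and is no camera call.
- manip.sign_off(): hands the job in; it is judged then, once.
The state is a dict: "clock": time; "joints": joint angles; "qd": joint speeds; "effort": joint torques, N m; "eef_pos": TCP position; "eef_rot": TCP orientation; "wrist_force": force on the tool from outside, world axes, zero at the start; "moment": the same for the moment, N m; "finger_gap": finger opening in mm; "finger_force": force on a finger pad.
Only numpy, scipy, OpenCV 4.12 (cv2) and the standard library are available. Lean on these libraries where they do the work, as an engineer would, in place of code of your own. Each camera call takes 0.05 s, during which the arm holds its last target. There are 200 camera calls.

## Working session

There is one attempt and no reset: what is moved stays moved. The work goes in short steps, Python scripts to look and compute and a shell command to move; the robot and the scene stay as the last step left them, time stands still between calls to the robot, and variables do not carry over. Pictures are saved under pics/ and viewed, at most 10 in all, crops included, and the job is handed in when it is done.

```bash
ls; mkdir -p pics
python3 - <<'E'
from cell import manip, camrig
import cv2,numpy as np
for n in("top","side"):
    p,d=camrig.camera(n);cv2.imwrite(f"pics/{n}0.png",p[:,:,::-1]);np.save(f"pics/{n}0.npy",d)
    i=camrig.camera_info(n);print(n,i)
    R=cv2.Rodrigues(np.array(i["rvec"],float))[0];print((-R.T@np.array(i["tvec"]).ravel()).round())
s=manip.read_state();print(s,manip.grip_depth)
E
```

```text
cell.py
nudge.py
pics
top {'K': array([[383.94756404,   0.        , 325.71374731],
       [  0.        , 383.94756404, 200.0121584 ],
       [  0.        ,   0.        ,   1.        ]]), 'rvec': array([ 2.14340826, -2.19724416,  0.14523925]), 'tvec': array([ 28.66968412, 585.6446526 , 823.20093707])}
[488.  31. 885.]
side {'K': array([[463.85241283,   0.        , 316.70316766],
       [  0.        , 463.85241283, 196.00508639],
       [  0.        ,   0.        ,   1.        ]]), 'rvec': array([ 0.72470699, -2.39156208,  1.34568963]), 'tvec': array([489.97137415, 222.36950879, 722.094037  ])}
[115. 688. 570.]
{'clock': 0.1, 'joints': array([-1.27758114e+00,  3.00412418e-01,  1.52149223e+00, -3.04020632e-06,
        1.32070759e+00, -6.65827043e-02]), 'qd': array([-0.00079352, -0.00130802, -0.00253669, -0.00198275, -0.00011615,
        0.00056538]), 'effort': array([-1.21598998e-03, -5.32650268e+01, -3.53293276e+01,  7.09125982e-02,
        2.34450441e-02, -4.58412785e-05]), 'eef_pos': array([ 193.58645444, -514.56261331,  204.95610673]), 'eef_rot': array([-3.14057513e+00, -6.48985106e-05,  3.59798608e-01]), 'wrist_force': array([-0.80326713, -0.41456993,  0.89481168]), 'moment': array([-0.02791031,  0.00264973,  0.0267209 ]), 'finger_force': 0.0, 'finger_gap': 93.63418706241852} -18.8
```

View pics/top0.png

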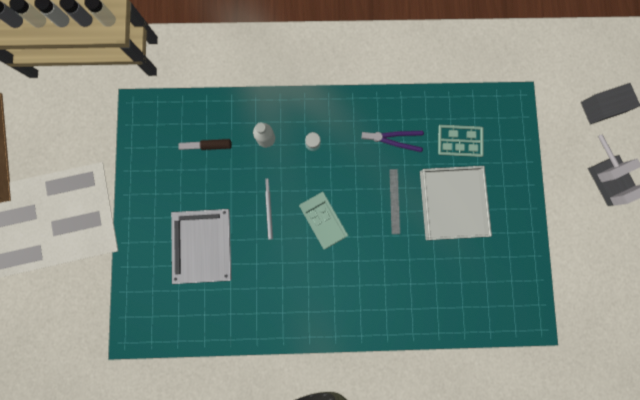

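View pics/side0.png

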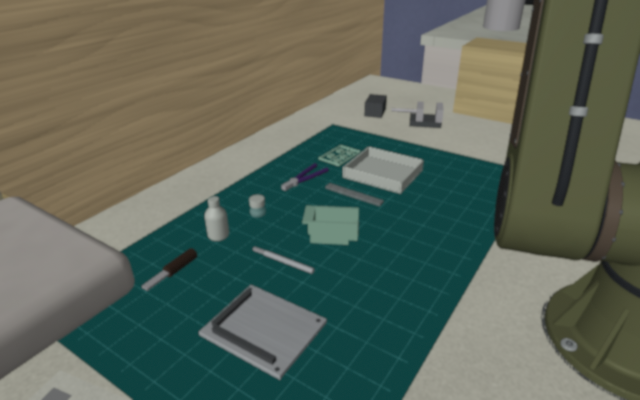

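The top view shows the tub at about (323,221) with its headboard up-left, the jig at (201,246) and the tray at (456,203). The knife lies at (268,208) and the sanding stick at (395,201). The side view shows the same layout, with the tub at (333,224). Next I'll fit poses from depth in both views.

```bash
cat > h.py <<'E'
from cell import manip, camrig
import cv2,numpy as np
from scipy.spatial.transform import Rotation as Ro
def cloud(n,d):
    i=camrig.camera_info(n);K=np.array(i["K"]);R=cv2.Rodrigues(np.array(i["rvec"],float))[0];t=np.array(i["tvec"]).ravel()
    v,u=np.mgrid[:400,:640]
    P=np.stack([(u-K[0,2])/K[0,0]*d,(v-K[1,2])/K[1,1]*d,d],-1)
    W=(P-t)@R; W[d<=0]=np.nan
    return W
def rect(P):
    (c,s,a)=cv2.minAreaRect(P[:,:2].astype(np.float32)); return np.round(c,1),np.round(s,1),round(a,1)
E
python3 - <<'E'
from h import *
for n in("top","side"):
    p=cv2.imread(f"pics/{n}0.png")[:,:,::-1].astype(int);W=cloud(n,np.load(f"pics/{n}0.npy"))
    X,Y,Z=W[...,0],W[...,1],W[...,2]
    desk=(X>300)&(X<700)&(abs(Y)<400)
    print(n,"desk z",np.nanmedian(Z[desk]))
    def rep(nm,m):
        P=W[m]; P=P[~np.isnan(P).any(1)]
        print(nm,len(P),rect(P),"z med/5/95",np.percentile(P[:,2],[50,5,95]).round(1))
    box=lambda x0,x1,y0,y1:(X>x0)&(X<x1)&(Y>y0)&(Y<y1)
    B=box(370,560,-60,110)
    rep("tub>15",B&(Z>15)); rep("tub>42",B&(Z>43)); 
    rep("tub slice 20-40",B&(Z>20)&(Z<40))
    B=box(380,600,-370,-160); rep("tray>22",B&(Z>22)); rep("tray floor",B&(Z<10)&(p.min(-1)>110))
    B=box(320,520,180,420); br=p.max(-1)
    rep("jig",B&(p[...,0]>60)); rep("jig>4",B&(Z>4)&(Z<30));rep("fence",B&(Z>13)&(Z<30)); 
    rep("plate",B&(Z>3)&(Z<12)&(br>110))
    for r in (0,): pass
    B=box(380,600,-200,-60)&(p[...,0]>90);rep("stick",B)
    B=box(380,600,90,200)&(p[...,0]>110);rep("knife",B)
W=cloud("top",np.load("pics/top0.npy"))
for u,v in [(178,215),(220,217),(178,270),(232,211),(172,283),(231,282),(423,170),(484,168),(490,236),(427,239),(313,199),(301,206),(346,235),(325,248)]: print((u,v),W[v,u].round())
E
```

```text
top desk z 0.5859013991207023
tub>15 584 (array([531.1,  17.7]), array([93.5, 59.9]), 28.2) z med/5/95 [21.6 15.8 53. ]
tub>42 174 (array([532.1,  18.2]), array([91.3, 59.8]), 28.2) z med/5/95 [51.7 48.4 53.9]
tub slice 20-40 178 (array([526.6,  17.9]), array([85.4, 55.2]), 28.4) z med/5/95 [22.4 20.2 29.4]
tray>22 357 (array([ 548. , -281.2]), array([107.5, 141.6]), 1.8) z med/5/95 [28.9 23.5 31.5]
tray floor 2465 (array([ 549.2, -288.1]), array([104.8, 156.8]), 2.0) z med/5/95 [3.6 1.  6.5]
jig 2902 (array([429.7, 299.5]), array([182.7, 135.5]), 1.3) z med/5/95 [ 7.7  4.4 16.4]
jig>4 2862 (array([420.5, 300.3]), array([198.8, 228.7]), 0.1) z med/5/95 [ 7.8  5.2 16.5]
fence 218 (array([475.9, 330.9]), array([88.8, 48.2]), 1.4) z med/5/95 [17.2 14.2 20.1]
plate 2556 (array([432.8, 318.2]), array([174. , 173.1]), 0.2) z med/5/95 [ 7.6  5.2 10.2]
stick 306 (array([ 554.6, -144.4]), array([18.2, 90.2]), 89.5) z med/5/95 [5.6 3.3 8.6]
knife 147 (array([552.3, 146.4]), array([94.1,  9.3]), 3.3) z med/5/95 [ 9.1  5.9 11.9]
side desk z -1.0537180186228365
tub>15 1141 (array([532.8,  18. ]),
[... 664 characters left out ...]
]), 1.7) z med/5/95 [16.3 13.9 17.9]
plate 3709 (array([467. , 298.8]), array([108. , 131.9]), 1.2) z med/5/95 [6.4 4.8 8. ]
stick 95 (array([ 556.8, -139.9]), array([16.8, 84.3]), 89.1) z med/5/95 [3.4 1.3 5.1]
knife 205 (array([552.8, 141.8]), array([95.1, 18.8]), 3.3) z med/5/95 [6.7 3.  8.9]
(178, 215) [563. 351.   7.]
(220, 217) [556. 256.   6.]
(178, 270) [440. 345.  16.]
(232, 211) [570. 230.   1.]
(172, 283) [411. 361.   8.]
(231, 282) [409. 232.  -1.]
(423, 170) [ 650. -209.   31.]
(484, 168) [ 657. -362.   -0.]
(490, 236) [ 497. -351.   29.]
(427, 239) [ 494. -213.   15.]
(313, 199) [587.  42.  53.]
(301, 206) [572.  69.  55.]
(346, 235) [507. -28.  50.]
(325, 248) [480.  19.  52.]
```

Run:
```python
import cv2,numpy as np
a=cv2.imread("pics/top0.png")
c=[a[175:265,280:370],a[200:290,160:250]]
cv2.imwrite("pics/crop0.png",np.hstack([cv2.resize(x,(400,400),interpolation=cv2.INTER_CUBIC) for x in c]))
```

```text
(no output)
```

View pics/crop0.png

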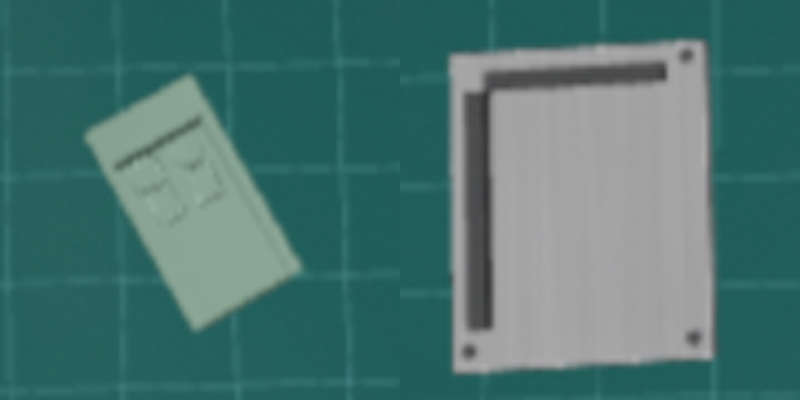

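The crops show the canopy end at the tub's upper-left and the offcuts behind it. On the jig, the long fence runs along its left edge and the short fence along its top. My boxes clipped some objects, so I'll refit with wider ones.

Run:
```python
from h import *
for n in("top","side"):
    p=cv2.imread(f"pics/{n}0.png")[:,:,::-1].astype(int);W=cloud(n,np.load(f"pics/{n}0.npy"))
    X,Y,Z=W[...,0],W[...,1],W[...,2]
    def rep(nm,m):
        m=cv2.morphologyEx(m.astype(np.uint8),cv2.MORPH_OPEN,np.ones((2,2)))>0
        P=W[m]; P=P[~np.isnan(P).any(1)]
        print(n,nm,len(P),*rect(P),"z",np.percentile(P[:,2],[50,5,95]).round(1))
    box=lambda x0,x1,y0,y1:(X>x0)&(X<x1)&(Y>y0)&(Y<y1)
    B=box(440,640,-70,100)
    rep("tub>45",B&(Z>45));rep("tub>15",B&(Z>15))
    B=box(470,690,-380,-180); rep("tray>20",B&(Z>20));rep("trayin",box(530,620,-330,-240))
    B=box(385,600,210,390); rep("jig>4",B&(Z>4));rep("fence",B&(Z>13.5));rep("fence l",B&(Z>13.5)&(X<540)&(Y>320));rep("fence s",B&(Z>13.5)&(X>510)&(Y<325))
    r=p[...,0]; dark=(r>45)&(r<100)&(abs(p[...,0]-p[...,1])<25)
    rep("darkl",box(425,535,315,370)&dark);rep("darks",box(530,575,250,320)&dark)
    B=box(440,680,-190,-100)&(r>85);rep("stick",B)
    B=box(440,680,90,200)&(r>110);rep("knife",B)
```

```text
top tub>45 440 [538.4  18.4] [110.1  63.9] 28.0 z [51.3  5.2 54.1]
top tub>15 915 [537.6  18. ] [111.9  63.9] 28.0 z [24.3  1.6 53.3]
top tray>20 624 [ 573.4 -288.2] [162.9 156.1] 1.9 z [27.  -0.8 31.2]
top trayin 1464 [ 572.6 -287.4] [90.7 90. ] 89.9 z [3.6 1.  6.2]
top jig>4 4079 [488.7 298.1] [160.4 129.4] 1.8 z [ 7.8  4.7 17.7]
top fence 451 [513.5 331.3] [ 76. 163.] 54.5 z [17.   7.4 19.8]
top fence l 252 [482.9 348. ] [109.2  10.6] 0.7 z [16.9  8.7 19.8]
top fence s 133 [554.5 289.3] [ 9.6 66.2] 1.7 z [17.   6.9 19.3]
top darkl 239 [480.6 346.3] [100.5   9.8] 1.6 z [15.9  6.8 19.8]
top darks 98 [555.4 286. ] [ 7.4 61.3] 2.3 z [17.6 11.5 19.5]
top stick 521 [ 582.4 -147.8] [ 21.  150.1] 89.1 z [ 5.1 -0.9  8.2]
top knife 196 [571.4 145. ] [136.8   8. ] 2.9 z [ 8.4  1.8 11.7]
side tub>45 462 [562.8  -8.7] [119.3 141.8] 29.8 z [47.9 41.2 50.7]
side tub>15 1561 [561.6  -9. ] [121.5 141.8] 30.1 z [34.8 15.2 50.2]
side tray>20 497 [ 575.9 -302. ] [159.  192.2] 1.9 z [21.9 15.9 26.8]
side trayin 423 [ 565.9 -267.9] [ 93.9 128.9] 9.2 z [ 1.1 -0.7 22.4]
side jig>4 6059 [492.  298.2] [158.9 135. ] 2.1 z [ 6.6  4.6 16.4]
side fence 750 [514.5 332.5] [ 79.4 157.3] 55.8 z [16.  11.8 17.8]
side fence l 432 [485.2 347.2] [107.3  16.8] 2.1 z [16.2 12.7 17.9]
side fence s 197 [557.3 290.8] [ 9.3 69.6] 1.9 z [15.6 10.7 17.6]
side darkl 569 [480.7 346. ] [103.1  18.9] 2.1 z [15.7  7.4 17.8]
side darks 208 [557.  284.8] [12.3 70.2] 0.6 z [15.7  5.7 17.5]
side stick 231 [ 581.6 -140.9] [ 18.4 144.4] 89.4 z [ 2.8 -0.3  4.9]
side knife 267 [571.9 148.5] [134.1   8.9] 3.4 z [6.2 1.7 8.9]
```

```bash
cat > go.py <<'E'
# python3 go.py x y z tilt heading : tool-axes shift to tool pose (heading of tool x, tool tilted tail-down by tilt)
import sys
from h import *
x,y,z,t,hd=map(float,sys.argv[1:6])
s=manip.read_state();R=Ro.from_euler("xyz",s["eef_rot"])
T=Ro.from_euler("z",hd)*Ro.from_euler("y",-t)*Ro.from_euler("x",np.pi)
print("d",R.inv().apply(np.array([x,y,z])-s["eef_pos"]).round(1),"rv",(R.inv()*T).as_rotvec().round(3),"t",round(s["clock"],2),"J",s["joints"].round(2),"F",s["wrist_force"].round(1),"gap",round(s["finger_gap"],1))
E
python3 go.py 533.5 15.8 120 0 .49
```

```text
d [ 504.9 -376.6   85.4] rv [-0.001 -0.    -0.13 ] t 0.1 J [-1.28  0.3   1.52 -0.    1.32 -0.07] F [-0.8 -0.4  0.9] gap 93.6
```

The manual's scale: shifts go in shares of 0.6 m and turns go in shares of pi rad. Converting my numbers, 160 mm is 0.2667, 128 mm is 0.2133, -0.13 rad is -0.0414.

```bash
python3 nudge.py '[[0.0533,-0.04,0,0,0,-0.0095],[0.1067,-0.08,0,0,0,-0.0191],[0.16,-0.12,0,0,0,-0.0286],[0.2133,-0.16,0,0,0,-0.0414],[0.2667,-0.2,0,0,0,-0.0414]]' 94
python3 nudge.py '[[0.0533,-0.04,0,0,0,0],[0.1067,-0.08,0,0,0,0],[0.16,-0.12,0,0,0,0],[0.2133,-0.16,0,0,0,0],[0.2667,-0.2,0,0,0,0]]'
python3 nudge.py '[[0.0533,-0.04,0.0167,0,0,0],[0.1067,-0.08,0.0333,0,0,0],[0.15,-0.1083,0.0583,0,0,0],[0.175,-0.1333,0.0833,0,0,0],[0.175,-0.1333,0.0833,0,0,0]]'
python3 go.py 533.5 15.8 120 0 .49
```

```text
clock: 0.6
eef_pos: [301.6, -344.6, 205.3]
eef_rot: [-3.141, 0.0, 0.491]
wrist_force: [0.9, -0.4, -0.3]
finger_gap: 94.1
finger_force: 0.0
clock: 1.1
eef_pos: [386.2, -163.3, 205.4]
eef_rot: [-3.142, 0.0, 0.49]
wrist_force: [1.0, -0.3, -0.9]
finger_gap: 93.8
finger_force: 0.0
clock: 1.6
eef_pos: [440.3, -43.1, 153.6]
eef_rot: [-3.139, 0.003, 0.493]
wrist_force: [-0.8, -0.4, -0.2]
finger_gap: 94.1
finger_force: 0.0
d [110.   -7.7  33.3] rv [-0.002  0.003  0.003] t 1.6 J [-0.18  0.12  1.87  0.    1.16  0.9 ] F [-0.8 -0.4 -0.2] gap 94.1
```

In the tool's units: 110 mm is 0.1833, 90 mm is 0.15.

```bash
python3 nudge.py '[[0.05,-0.0033,0.0167,0,0,0],[0.1,-0.0067,0.0333,0,0,0],[0.15,-0.01,0.05,0,0,0],[0.1833,-0.0128,0.055,0,0,0],[0.1833,-0.0128,0.055,0,0,0]]'
python3 go.py 533.5 15.8 18 0 .49
python3 - <<'E'
from h import *
for n in("side",):
    p,d=camrig.camera(n);cv2.imwrite(f"pics/{n}1.png",cv2.resize(p[100:300,200:440],(720,600))[:,:,::-1])
E
```

```text
clock: 2.1
eef_pos: [535.3, 13.6, 122.1]
eef_rot: [-3.141, 0.001, 0.491]
wrist_force: [-0.9, -0.0, 0.2]
finger_gap: 93.9
finger_force: 0.0
d [ -0.5  -2.7 104.1] rv [-0.     0.001  0.001] t 2.1 J [-0.04  0.35  1.66 -0.    1.13  1.04] F [-0.9 -0.   0.2] gap 93.9
```

View pics/side1.png

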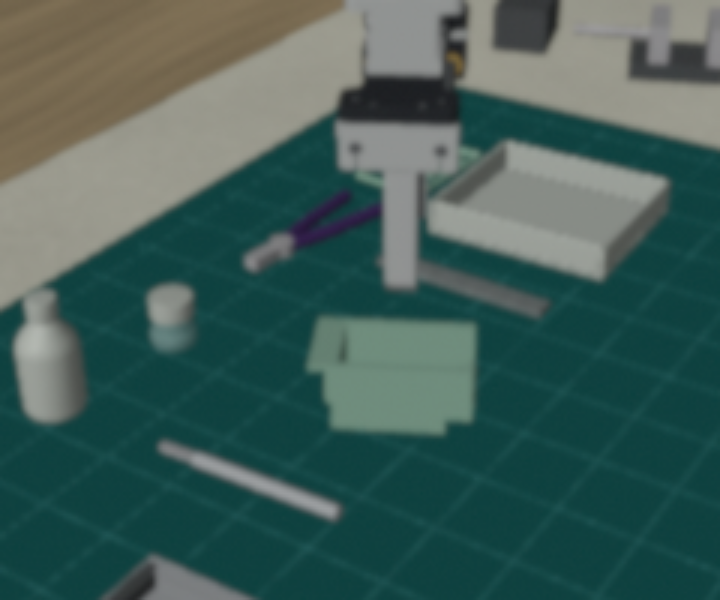

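The fingers, at (400,290), sit above the middle of the tub, at (395,375), and aligned with its width. I'll descend and grip.

In the tool's units: 104 mm is 0.1733, 102 mm is 0.17.

```bash
python3 nudge.py '[[0,-0.0033,0.0417,0,0,0],[0,-0.0045,0.0917,0,0,0],[0,-0.0045,0.1417,0,0,0],[0,-0.0045,0.17,0,0,0],[0,-0.0045,0.1733,0,0,0]]'
python3 nudge.py '[[0,0,0,0,0,0],[0,0,0,0,0,0],[0,0,0,0,0,0],[0,0,0,0,0,0],[0,0,0,0,0,0]]' 50 30
python3 nudge.py '[[0,0,0,0,0,0],[0,0,0,0,0,0],[0,0,0,0,0,0]]'
python3 go.py 533.5 15.8 18 0 .49
```

```text
clock: 2.65
eef_pos: [531.5, 14.9, 17.3]
eef_rot: [-3.14, 0.003, 0.489]
wrist_force: [-1.1, -0.7, 0.2]
finger_gap: 93.8
finger_force: 0.0
clock: 3.15
eef_pos: [533.3, 16.0, 19.0]
eef_rot: [3.141, -0.001, 0.49]
wrist_force: [-1.6, -0.1, 3.8]
finger_gap: 59.7
finger_force: 30.0
clock: 3.45
eef_pos: [533.3, 16.0, 19.0]
eef_rot: [3.141, -0.0, 0.49]
wrist_force: [-2.4, -0.7, 5.6]
finger_gap: 60.0
finger_force: 30.0
d [0.1 0.3 1. ] rv [ 0. -0. -0.] t 3.45 J [-0.04  0.5   1.73  0.    0.92  1.04] F [-2.4 -0.7  5.6] gap 60.0
```

In the tool's units: -110 mm is -0.1833, -90 mm is -0.15.

```bash
python3 nudge.py '[[0,0,-0.0167,0,0,0],[0,0,-0.05,0,0,0],[0,0,-0.1,0,0,0],[0,0,-0.15,0,0,0],[0,0,-0.1833,0,0,0]]'
python3 go.py 615 -300 130 0 -.46
python3 - <<'E'
from h import *
for n in("side",):
    p,d=camrig.camera(n);cv2.imwrite(f"pics/{n}2.png",cv2.resize(p[100:300,200:440],(720,600))[:,:,::-1])
E
```

```text
clock: 3.95
eef_pos: [533.4, 16.0, 131.0]
eef_rot: [3.141, -0.002, 0.49]
wrist_force: [-0.8, -0.9, -1.0]
finger_gap: 59.9
finger_force: 30.0
d [-76.7 317.2   1.2] rv [ 0.    -0.002  0.95 ] t 3.95 J [-0.04  0.34  1.65  0.    1.15  1.04] F [-0.8 -0.9 -1. ] gap 59.9
```

View pics/side2.png

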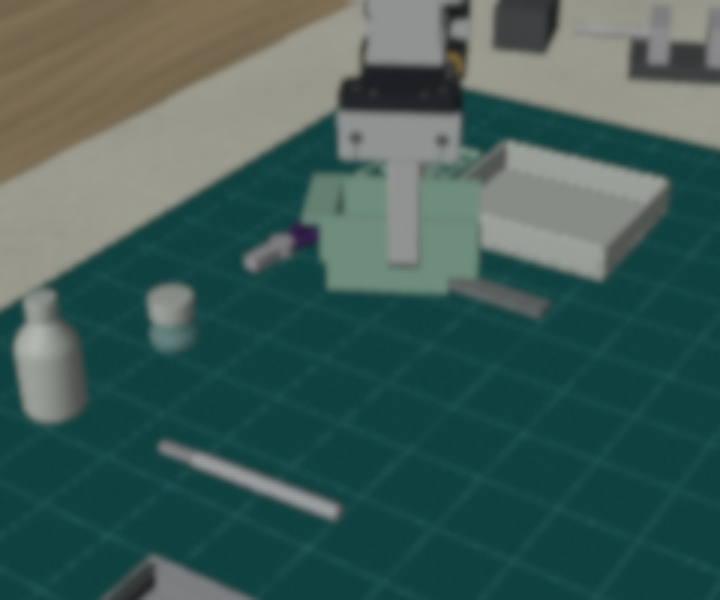

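The tub is lifted level, with the pad at (403,265) in the middle of its side. I'll carry it to the tray.

In the tool's units: 125 mm is 0.2083, 97 mm is 0.1617, 0.38 rad is 0.121.

```bash
python3 nudge.py '[[-0.0067,0.03,0,0,0,0.0159],[-0.0167,0.07,0,0,0,0.0414],[-0.0283,0.1167,0,0,0,0.07],[-0.04,0.1617,0,0,0,0.0955],[-0.0517,0.2083,0,0,0,0.121]]'
python3 go.py 615 -300 130 0 -.46
```

```text
clock: 4.5
eef_pos: [564.4, -109.9, 128.0]
eef_rot: [-3.141, 0.001, 0.107]
wrist_force: [1.3, 1.2, -1.5]
finger_gap: 59.8
finger_force: 30.0
d [ 30.1 194.4  -2.1] rv [-0.     0.001  0.567] t 4.5 J [-0.26  0.43  1.53  0.    1.18  1.21] F [ 1.3  1.2 -1.5] gap 59.8
```

In the tool's units: 130 mm is 0.2167, 105 mm is 0.175, 0.38 rad is 0.121.

```bash
python3 nudge.py '[[0.0067,0.045,0,0,0,0.0255],[0.0133,0.09,0,0,0,0.0509],[0.02,0.1333,0,0,0,0.0764],[0.0267,0.175,0,0,0,0.0987],[0.0333,0.2167,0,0,0,0.121]]'
python3 nudge.py '[[-0.0067,0.0367,0,0,0,0.0191],[-0.0167,0.07,0,0,0,0.0382],[-0.0217,0.0933,0,0,0,0.0541],[-0.0233,0.105,0,0,0,0.0605],[-0.0233,0.1083,0,0,0,0.0605]]'
python3 go.py 621 -305 94 1.25 -.46
```

```text
clock: 5.0
eef_pos: [598.5, -236.9, 127.7]
eef_rot: [-3.141, 0.001, -0.273]
wrist_force: [0.8, 0.8, -1.4]
finger_gap: 59.9
finger_force: 30.0
clock: 5.5
eef_pos: [567.7, -295.1, 128.3]
eef_rot: [-3.141, 0.0, -0.461]
wrist_force: [0.2, 0.5, -1.5]
finger_gap: 60.0
finger_force: 30.0
d [ 52.2 -14.9  34.3] rv [ 0.00e+00  1.25e+00 -1.00e-03] t 5.5 J [-0.54  0.57  1.33  0.    1.25  1.49] F [ 0.2  0.5 -1.5] gap 60.0
```

In the tool's units: 44 mm is 0.0733, 35 mm is 0.0583, 0.48 rad is 0.1528.

```bash
python3 nudge.py '[[0.0133,-0.005,0,0,0.0255,0],[0.0283,-0.01,0,0,0.0573,0],[0.0433,-0.015,0.0033,0,0.0891,0],[0.0583,-0.02,0.0067,0,0.121,0],[0.0733,-0.025,0.01,0,0.1528,0]]'
python3 go.py 621 -305 94 1.25 -.46
```

```text
clock: 6.0
eef_pos: [614.7, -300.1, 123.0]
eef_rot: [3.141, -0.485, -0.458]
wrist_force: [1.0, -0.5, -2.7]
finger_gap: 59.8
finger_force: 30.0
d [-6.6  1.6 29.3] rv [-0.001  0.765  0.001] t 6.0 J [-0.52  0.44  1.62  0.05  0.61  1.48] F [ 1.  -0.5 -2.7] gap 59.8
```

J5 would pass through its singularity with this radial heading. I'll back out of the tilt and tip with the tool heading about 60° left of radial instead.

In the tool's units: -0.48 rad is -0.1528.

```bash
python3 nudge.py '[[0,0,0,0,-0.0318,0],[0,0,0,0,-0.0637,0],[0,0,0,0,-0.0955,0],[0,0,0,0,-0.1273,0],[0,0,0,0,-0.1528,0]]'
python3 go.py 605 -265 125 0 .6
```

```text
clock: 6.5
eef_pos: [614.5, -300.1, 122.8]
eef_rot: [-3.142, 0.003, -0.458]
wrist_force: [-0.8, 1.5, -1.7]
finger_gap: 59.8
finger_force: 30.0
d [-24.1 -27.3  -2.1] rv [-0.002  0.003 -1.058] t 6.5 J [-0.51  0.67  1.17 -0.    1.3   1.52] F [-0.8  1.5 -1.7] gap 59.8
```

In the tool's units: -27 mm is -0.045, -24 mm is -0.04, -0.58 rad is -0.1846.

```bash
python3 nudge.py '[[-0.0067,-0.0067,0,0,0,-0.0318],[-0.015,-0.0167,0,0,0,-0.07],[-0.0233,-0.0267,0,0,0,-0.1082],[-0.0317,-0.0367,-0.0017,0,0,-0.1464],[-0.04,-0.045,-0.0033,0,0,-0.1846]]'
python3 nudge.py '[[0,0,0,0,0,-0.0382],[0,0,0,0,0,-0.0764],[0,0,0,0,0,-0.1146],[0,0,0,0,0,-0.1401],[0,0,0,0,0,-0.1528]]'
python3 nudge.py '[[0,0,0,0,0.0255,0],[0,0,0,0,0.0573,0],[0.005,0,0,0,0.0891,0],[0.01,0,0.0033,0,0.121,0],[0.0167,0,0.0067,0,0.1528,0]]'
python3 go.py 618 -251 94 1.25 .6
```

```text
clock: 7.0
eef_pos: [604.7, -264.8, 124.4]
eef_rot: [-3.141, 0.0, 0.127]
wrist_force: [0.2, -0.4, -1.6]
finger_gap: 60.1
finger_force: 30.0
clock: 7.5
eef_pos: [604.8, -265.2, 124.4]
eef_rot: [-3.141, -0.0, 0.605]
wrist_force: [0.2, -0.0, -1.4]
finger_gap: 59.7
finger_force: 30.0
clock: 8.0
eef_pos: [613.2, -259.9, 121.0]
eef_rot: [3.14, -0.484, 0.602]
wrist_force: [0.6, 0.9, -0.9]
finger_gap: 60.0
finger_force: 30.0
d [-4.6 -4.7 28.1] rv [0.    0.766 0.002] t 8.0 J [-0.64  0.54  1.47  0.54  1.03  0.08] F [ 0.6  0.9 -0.9] gap 60.0
```

In the tool's units: 28 mm is 0.0467, 26 mm is 0.0433, 0.47 rad is 0.1496.

```bash
python3 nudge.py '[[-0.0017,-0.0017,0.0117,0,0.0255,0],[-0.0033,-0.0033,0.0233,0,0.0541,0],[-0.005,-0.005,0.035,0,0.0859,0],[-0.0067,-0.0067,0.0433,0,0.1178,0],[-0.0083,-0.0083,0.0467,0,0.1496,0]]'
python3 go.py 618 -251 94 1.3 .6
```

```text
clock: 8.5
eef_pos: [617.2, -250.9, 93.3]
eef_rot: [3.139, -0.954, 0.603]
wrist_force: [0.3, -0.9, -1.6]
finger_gap: 59.7
finger_force: 30.0
d [0.9 0.5 0.1] rv [0.    0.346 0.002] t 8.5 J [-0.78  0.63  1.62  1.16  1.06 -0.51] F [ 0.3 -0.9 -1.6] gap 59.7
```

In the tool's units: 0.34 rad is 0.1082.

```bash
python3 nudge.py '[[0,0,0,0,0.0223,0],[0,0,0,0,0.0477,0],[0,0,0,0,0.0732,0],[0,0,0,0,0.0955,0],[0,0,0,0,0.1082,0]]'
python3 nudge.py '[[0,0,0,0,0,0],[0,0,0,0,0,0],[0,0,0,0,0,0],[0,0,0,0,0,0],[0,0,0,0,0,0]]'
python3 go.py 618 -251 94 1.3 .6
python3 - <<'E'
from h import *
a,_=camrig.camera("side");b,_=camrig.camera("top")
cv2.imwrite("pics/s3.png",np.hstack([cv2.resize(a[90:250,280:440],(400,400)),cv2.resize(b[120:280,380:540],(400,400))])[:,:,::-1])
E
```

```text
clock: 9.0
eef_pos: [616.9, -250.9, 92.6]
eef_rot: [-3.141, -1.292, 0.601]
wrist_force: [-0.4, 0.1, -0.3]
finger_gap: 59.4
finger_force: 30.0
clock: 9.5
eef_pos: [617.0, -251.5, 93.7]
eef_rot: [3.139, -1.29, 0.603]
wrist_force: [0.2, -0.1, -2.3]
finger_gap: 60.0
finger_force: 30.0
d [0.6 0.2 1. ] rv [0.    0.01  0.001] t 9.5 J [-0.84  0.77  1.64  1.47  1.28 -0.8 ] F [ 0.2 -0.1 -2.3] gap 60.0
```

View pics/s3.png

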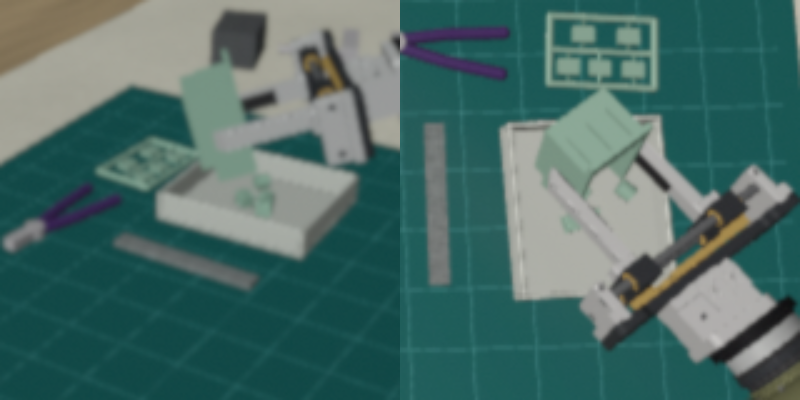

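The body is tilted over the tray, with offcuts on the tray floor at side (258,193) and top (570,222) and (625,190). I'll raise it while still tilted and count them.

In the tool's units: 90 mm is 0.15, 85 mm is 0.1417, 0.08 rad is 0.0255.

```bash
python3 nudge.py '[[0.0167,0,-0.0083,0,0.0127,0],[0.0583,0,-0.0167,0,0.0255,0],[0.1,0,-0.025,0,0.0255,0],[0.1417,0,-0.0333,0,0,0],[0.15,0,-0.0333,0,0,0]]'
python3 go.py 560 -200 170 0 .3
python3 - <<'E'
from h import *
a,_=camrig.camera("side");b,_=camrig.camera("top")
cv2.imwrite("pics/s4.png",np.hstack([cv2.resize(a[110:210,325:425],(400,400)),cv2.resize(b[150:250,410:510],(400,400))])[:,:,::-1])
E
```

```text
clock: 10.1
eef_pos: [622.5, -248.9, 189.9]
eef_rot: [3.117, -1.289, 0.624]
wrist_force: [0.8, -0.8, -0.5]
finger_gap: 59.7
finger_force: 30.0
d [-25.3 -75.8 -17.7] rv [-0.187 -1.28   0.261] t 10.1 J [-0.83  0.6   1.63  1.43  1.29 -0.63] F [ 0.8 -0.8 -0.5] gap 59.7
```

View pics/s4.png

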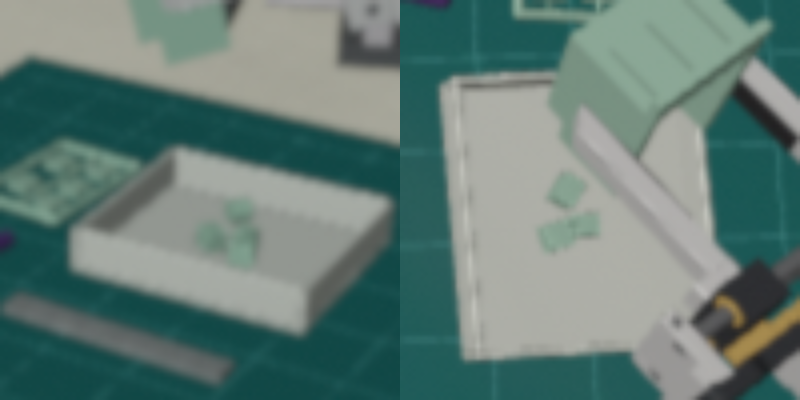

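Three offcuts are clearly visible in the tray, and the fourth may be hidden under the finger. I'll level the body and clear the view.

In the tool's units: -40 mm is -0.0667, -35 mm is -0.0583, -0.66 rad is -0.2101.

```bash
python3 nudge.py '[[0,0,-0.0167,0,-0.0382,0],[0,-0.0083,-0.0333,0,-0.0828,0],[0,-0.0167,-0.05,0,-0.1273,0],[0,-0.025,-0.0583,0,-0.1719,0],[0,-0.0333,-0.0667,0,-0.2101,0]]'
python3 nudge.py '[[0,-0.0083,0,0,-0.0382,0],[0,-0.025,0,0,-0.0828,0],[0,-0.05,0,0,-0.1273,0],[0,-0.075,0,0,-0.1655,0],[0,-0.1,0,0,-0.1974,0]]'
python3 go.py 520 -60 150 0 .3
```

```text
clock: 10.7
eef_pos: [577.8, -253.8, 195.6]
eef_rot: [-3.14, -0.625, 0.599]
wrist_force: [-0.4, 0.5, -2.0]
finger_gap: 59.7
finger_force: 30.0
clock: 11.2
eef_pos: [544.0, -203.1, 195.0]
eef_rot: [-3.139, -0.004, 0.601]
wrist_force: [-0.2, 0.1, -1.2]
finger_gap: 60.1
finger_force: 30.0
d [  60.9 -131.5   45.6] rv [-0.003 -0.004  0.301] t 11.2 J [-0.42  0.38  1.44  0.    1.32  0.55] F [-0.2  0.1 -1.2] gap 60.1
```

In the tool's units: -131 mm is -0.2183, -108 mm is -0.18, 0.3 rad is 0.0955.

```bash
python3 nudge.py '[[0.0167,-0.0417,0.0083,0,0,0.0191],[0.0367,-0.0867,0.025,0,0,0.0382],[0.0583,-0.1333,0.0417,0,0,0.0573],[0.08,-0.18,0.0583,0,0,0.0764],[0.1017,-0.2183,0.075,0,0,0.0955]]'
python3 go.py 504.5 305 60 0 .033
python3 - <<'E'
from h import *
a,_=camrig.camera("side");b,_=camrig.camera("top")
cv2.imwrite("pics/s5.png",np.hstack([cv2.resize(a[110:210,325:425],(400,400)),cv2.resize(b[150:250,410:510],(400,400))])[:,:,::-1])
E
```

```text
clock: 11.7
eef_pos: [520.0, -59.5, 149.8]
eef_rot: [-3.136, -0.006, 0.298]
wrist_force: [0.4, 0.7, -1.1]
finger_gap: 59.6
finger_force: 30.0
d [  91.7 -352.4   92.5] rv [-0.007 -0.005  0.265] t 11.7 J [-0.19  0.29  1.67  0.01  1.18  1.08] F [ 0.4  0.7 -1.1] gap 59.6
```

View pics/s5.png

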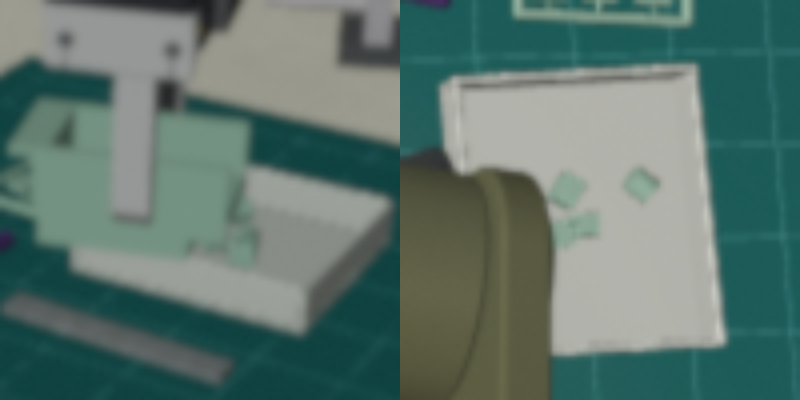

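All four offcuts are in the tray, at crop positions (568,190), (640,183), (565,232) and (588,225). On to the jig.

In the tool's units: -200 mm is -0.3333, -160 mm is -0.2667, 0.265 rad is 0.0844.

```bash
python3 nudge.py '[[0.0167,-0.0667,0.0083,0,0,0.0159],[0.0333,-0.1333,0.025,0,0,0.0318],[0.05,-0.2,0.0333,0,0,0.0509],[0.0667,-0.2667,0.0417,0,0,0.07],[0.0833,-0.3333,0.05,0,0,0.0844]]'
python3 go.py 489 298 60 0 .033
```

```text
clock: 12.3
eef_pos: [509.7, 145.8, 121.8]
eef_rot: [-3.136, -0.005, 0.033]
wrist_force: [0.4, 0.2, -1.7]
finger_gap: 59.9
finger_force: 30.0
d [ -16.  -152.5   62.5] rv [-0.005 -0.005  0.   ] t 12.3 J [0.21 0.34 1.68 0.   1.12 1.74] F [ 0.4  0.2 -1.7] gap 59.9
```

In the tool's units: -152.5 mm is -0.2542, -140 mm is -0.2333.

```bash
python3 nudge.py '[[-0.005,-0.0583,0,0,0,0],[-0.0117,-0.1167,0.0167,0,0,0],[-0.0183,-0.175,0.0417,0,0,0],[-0.0267,-0.2333,0.0667,0,0,0],[-0.0267,-0.2542,0.0833,0,0,0]]'
python3 nudge.py '[[0,0,0.0167,0,0,0],[0,0,0.025,0,0,0],[0,0,0.025,0,0,0]]'
python3 go.py 489 298 28 0 .033;python3 - <<'E'
from h import *
a,d=camrig.camera("side")
cv2.imwrite("pics/s6.png",cv2.resize(a[200:400,160:400],(720,600))[:,:,::-1])
E
```

```text
clock: 12.8
eef_pos: [488.2, 298.5, 71.5]
eef_rot: [-3.137, -0.005, 0.038]
wrist_force: [0.0, -1.0, -0.6]
finger_gap: 59.6
finger_force: 30.0
clock: 13.1
eef_pos: [489.7, 295.5, 58.0]
eef_rot: [-3.137, -0.007, 0.034]
wrist_force: [0.1, -0.5, -0.6]
finger_gap: 59.7
finger_force: 30.0
d [-0.9 -2.4 30. ] rv [-0.005 -0.007  0.001] t 13.1 J [0.48 0.5  1.6  0.   1.03 2.01] F [ 0.1 -0.5 -0.6] gap 59.7
```

View pics/s6.png

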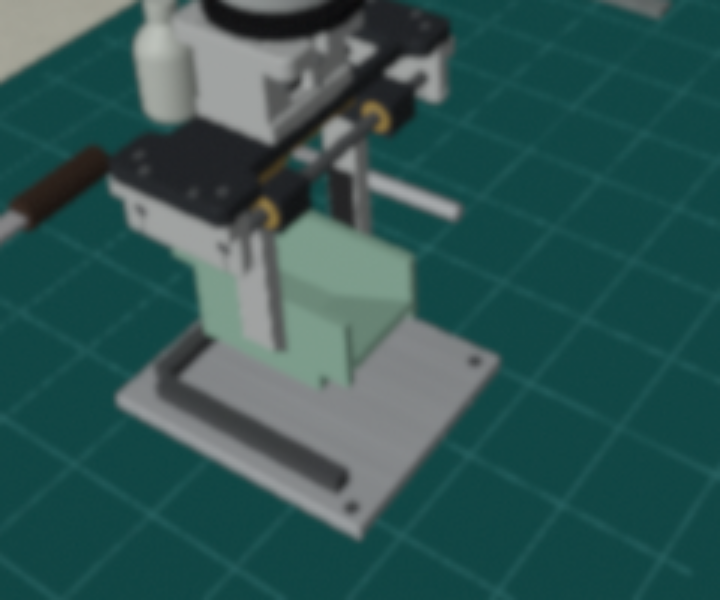

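The empty body hangs level above the plate, inside both fences, with the long fence at (250,440) and the corner at (165,380). I'll lower it gently.

In the tool's units: 28 mm is 0.0467, 27 mm is 0.045, -0.007 rad is -0.0022.

```bash
python3 nudge.py '[[0,-0.0017,0.0133,-0.0016,-0.0022,0],[0,-0.0033,0.0267,-0.0016,-0.0022,0],[0,-0.0033,0.0383,-0.0016,-0.0022,0],[0,-0.0033,0.045,-0.0016,-0.0022,0],[0,-0.0033,0.0467,-0.0016,-0.0022,0]]'
python3 nudge.py '[[0,0,0.0008,0,0,0],[0,0,0.0017,0,0,0]]' ;python3 nudge.py '[[0,0,0.0008,0,0,0],[0,0,0.0008,0,0,0]]' ;python3 go.py 504.5 313.5 27 0 .033
```

```text
clock: 13.65
eef_pos: [489.5, 299.1, 30.1]
eef_rot: [3.142, -0.001, 0.035]
wrist_force: [0.3, -0.1, -1.2]
finger_gap: 59.7
finger_force: 30.0
clock: 13.85
eef_pos: [489.9, 299.3, 30.0]
eef_rot: [-3.141, -0.002, 0.035]
wrist_force: [1.5, 0.2, -1.6]
finger_gap: 59.7
finger_force: 30.0
clock: 14.05
eef_pos: [489.8, 299.3, 29.4]
eef_rot: [-3.141, -0.002, 0.035]
wrist_force: [0.1, 1.3, -1.8]
finger_gap: 59.5
finger_force: 30.0
d [ 15.1 -13.7   2.4] rv [-0.    -0.002  0.002] t 14.05 J [ 0.48  0.55  1.61 -0.    0.98  2.02] F [ 0.1  1.3 -1.8] gap 59.5
```

In the tool's units: 0.7 mm is 0.0012.

```bash
for i in 1 2 3; do python3 nudge.py '[[0,0,0.0012,0,0,0],[0,0,0.0012,0,0,0],[0,0,0.0012,0,0,0]]' | egrep 'pos|rot|wrist'; done
```

```text
eef_pos: [489.8, 299.2, 28.6]
eef_rot: [-3.141, -0.001, 0.035]
wrist_force: [0.4, -0.5, -0.9]
eef_pos: [489.8, 299.2, 27.9]
eef_rot: [-3.141, -0.001, 0.035]
wrist_force: [0.3, -0.4, -0.7]
eef_pos: [489.8, 299.3, 27.2]
eef_rot: [-3.141, -0.001, 0.035]
wrist_force: [-0.6, -0.3, -1.9]
```

In the tool's units: 0.5 mm is 0.0008.

```bash
for i in 1 2 3; do python3 nudge.py '[[0,0,0.0008,0,0,0],[0,0,0.0008,0,0,0],[0,0,0.0008,0,0,0]]' | egrep 'pos|rot|wrist'; done
```

```text
eef_pos: [489.9, 299.3, 27.0]
eef_rot: [-3.141, -0.002, 0.035]
wrist_force: [-1.8, -1.7, 4.9]
eef_pos: [489.9, 299.3, 27.0]
eef_rot: [-3.141, -0.002, 0.035]
wrist_force: [-4.4, -2.6, 11.0]
eef_pos: [490.0, 299.3, 27.0]
eef_rot: [-3.141, -0.002, 0.035]
wrist_force: [-6.5, -3.5, 16.7]
```

The body touched the plate at TCP z 27.0, which matches plate height 8 plus the 19 mm grip height. Stiffness is about 12 N/mm. I'll ease off and slide toward the corner.

The manual's scale: shifts go in shares of 0.6 m and turns go in shares of pi rad. Converting my numbers, -10 mm is -0.0167, -8 mm is -0.0133.

```bash
python3 nudge.py '[[0.0033,-0.0033,-0.0013,0,0,0],[0.0067,-0.0067,-0.0013,0,0,0],[0.01,-0.01,-0.0013,0,0,0],[0.0133,-0.0133,-0.0013,0,0,0],[0.0167,-0.0167,-0.0013,0,0,0]]'| egrep 'pos|rot|wrist'
for i in 1 2 3; do python3 nudge.py '[[0,-0.0008,0,0,0,0],[0,-0.0017,0,0,0,0],[0,-0.0017,0,0,0,0]]' | egrep 'pos|rot|wrist'; done
```

```text
eef_pos: [499.7, 309.6, 27.0]
eef_rot: [-3.141, -0.002, 0.035]
wrist_force: [-4.0, -3.6, 9.3]
eef_pos: [500.0, 310.5, 27.0]
eef_rot: [-3.141, -0.003, 0.035]
wrist_force: [-0.4, -2.9, 7.3]
eef_pos: [499.9, 311.5, 27.0]
eef_rot: [-3.141, -0.003, 0.035]
wrist_force: [0.3, -3.0, 7.5]
eef_pos: [499.9, 312.5, 27.0]
eef_rot: [-3.141, -0.003, 0.035]
wrist_force: [0.2, -2.6, 7.3]
```

In the tool's units: -0.7 mm is -0.0012, -0.5 mm is -0.0008.

```bash
for i in 1 2 3 4; do python3 nudge.py '[[0,-0.0008,0,0,0,0],[0,-0.0012,0,0,0,0],[0,-0.0012,0,0,0,0]]' | egrep 'pos|rot|wrist'; done
```

```text
eef_pos: [499.9, 313.2, 27.0]
eef_rot: [-3.141, -0.003, 0.035]
wrist_force: [-0.6, -2.9, 6.9]
eef_pos: [499.8, 313.4, 27.0]
eef_rot: [3.141, -0.002, 0.035]
wrist_force: [0.3, -7.2, 8.7]
eef_pos: [499.8, 313.5, 27.0]
eef_rot: [3.14, -0.002, 0.034]
wrist_force: [-1.3, -12.1, 10.8]
eef_pos: [499.8, 313.6, 27.0]
eef_rot: [3.139, -0.001, 0.034]
wrist_force: [-1.9, -15.8, 13.4]
```

The long fence is met at y 313.4, where 313.5 was expected. Now for x.

In the tool's units: 2.5 mm is 0.0042, 2 mm is 0.0033.

```bash
python3 nudge.py '[[0.0008,0.0005,0,0,0,0],[0.0017,0.0005,0,0,0,0],[0.0025,0.0005,0,0,0,0],[0.0033,0.0005,0,0,0,0],[0.0042,0.0005,0,0,0,0]]'| egrep 'pos|rot|wrist'
for i in 1 2 3 4; do python3 nudge.py '[[0.0008,0,0,0,0,0],[0.0013,0,0,0,0,0],[0.0013,0,0,0,0,0]]' | egrep 'pos|rot|wrist'; done
```

```text
eef_pos: [500.8, 313.6, 27.0]
eef_rot: [3.139, 0.002, 0.034]
wrist_force: [-14.0, -16.9, 20.3]
eef_pos: [501.6, 313.6, 27.1]
eef_rot: [3.139, 0.002, 0.034]
wrist_force: [-13.8, -15.4, 19.6]
eef_pos: [502.4, 313.6, 27.1]
eef_rot: [3.139, 0.002, 0.034]
wrist_force: [-13.5, -16.0, 21.0]
eef_pos: [503.0, 313.7, 27.1]
eef_rot: [3.139, 0.002, 0.034]
wrist_force: [-16.7, -15.9, 20.5]
eef_pos: [503.1, 313.7, 27.1]
eef_rot: [3.139, 0.004, 0.034]
wrist_force: [-22.2, -18.2, 25.8]
```

In the tool's units: -1 mm is -0.0017, -0.5 mm is -0.0008.

```bash
python3 nudge.py '[[0.0005,0,-0.0008,0,0,0],[0.0008,0,-0.0017,0,0,0],[0.0008,0,-0.0017,0,0,0]]'| egrep 'pos|rot|wrist'
python3 nudge.py '[[0.0008,0,0,0,0,0],[0.0013,0,0,0,0,0],[0.0013,0,0,0,0,0]]' | egrep 'pos|rot|wrist'
python3 nudge.py '[[0,0,0,0,0,0],[0,0,0,0,0,0],[0,0,0,0,0,0],[0,0,0,0,0,0]]'
python3 - <<'E'
from h import *
a,d=camrig.camera("side"); t,_=camrig.camera("top")
cv2.imwrite("pics/s7.png",np.hstack([cv2.resize(a[230:400,170:340],(400,400)),cv2.resize(t[195:295,150:250],(400,400))])[:,:,::-1])
W=cloud("side",d); g=a.astype(int); m=(g[...,1]-g[...,0]>8)&(W[...,2]>24)&(W[...,2]<46)&(W[...,1]>200)&(g[...,1]>100)
m=cv2.erode(m.astype(np.uint8),np.ones((3,3)))>0
P=W[m]; P=P[P[:,1]>np.median(P[:,1])-6]; A=np.c_[P[:,0],P[:,2],np.ones(len(P))]; c=np.linalg.lstsq(A,P[:,1],rcond=None)[0]
print(len(P),"side wall y=ax+bz+c",c.round(3),"y at 504",c[0]*504+c[1]*35+c[2])
E
```

```text
eef_pos: [503.2, 313.7, 27.2]
eef_rot: [3.138, 0.005, 0.034]
wrist_force: [-20.7, -15.0, 16.9]
eef_pos: [503.2, 313.7, 27.3]
eef_rot: [3.138, 0.007, 0.034]
wrist_force: [-26.8, -14.9, 22.4]
clock: 21.15
eef_pos: [503.2, 313.7, 27.3]
eef_rot: [3.138, 0.007, 0.034]
wrist_force: [-27.3, -15.7, 22.1]
finger_gap: 59.9
finger_force: 30.0
337 side wall y=ax+bz+c [  0.257   1.896 143.854] y at 504 339.71481189205167
```

View pics/s7.png

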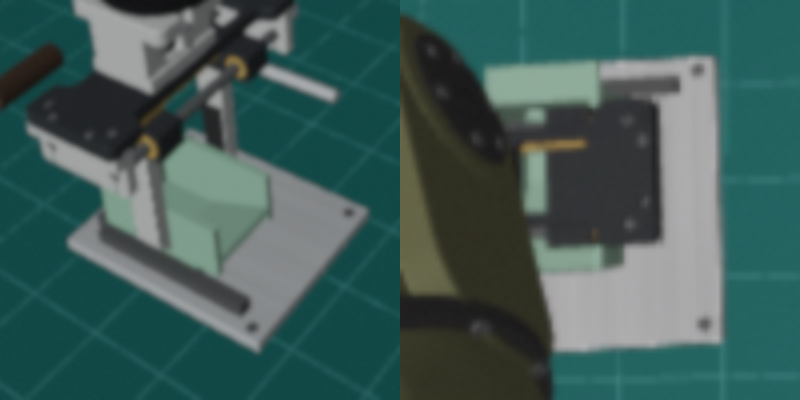

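The body sits in the corner, parallel to both fences. One quick check on its level and yaw before handing in.

Run:
```python
from h import *
t,d=camrig.camera("top");W=cloud("top",d);g=t.astype(int)
m=(g[...,1]-g[...,0]>8)&(g[...,0]>90)&(W[...,2]>50)&(W[...,2]<70)&(W[...,1]>260)&(W[...,1]<370)&(W[...,0]>400)
P=W[m];print(len(P),P.min(0).round(),P.max(0).round(),rect(P))
A=np.c_[P[:,:2],np.ones(len(P))]
for _ in range(5):
    c=np.linalg.lstsq(A,P[:,2],rcond=None)[0];r=P[:,2]-A@c;k=abs(r)<2.5;P,A=P[k],A[k]
print(len(P),c.round(4),"mean z",P[:,2].mean().round(1))
```

```text
297 [458. 283.  50.] [566. 347.  64.] (array([511.5, 315. ]), array([109.4,  61.2]), 1.8)
261 [ 2.3000e-03 -1.4000e-02  6.2907e+01] mean z 59.8
```

```bash
python3 -c "
from cell import manip, camrig
print(manip.sign_off())"
```

```text
the job is handed in; nothing more can be done
None
```

I tipped all four offcuts into the tray, then pressed the tipper body into the jig corner. It was level and square, held against both fences, when I handed the job in at about 21 s; no verdict came back.

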